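Set the sprung tweezers to their mark in the setting block

TASK

Lift the sprung stone tweezers out of the walnut stand and, still open, lower both blades into the slot of the steel setting block until the dark line scribed round the blades is level with the block's top, not resting on the slot's floor. Only then squeeze them until the inner face of the moving leg lines up with the middle of the brass mark on the cross strip, and finish while holding them exactly like that, steady, upright and not leaning on the block, so that I can lock the gap. Leave the dish of stones, the sanding drum and the brass ferrule where they are.

Things in the scene. Friction and masses are not known exactly. Their poses are not given: they have to be found in the camera images.
- tweezers: Sprung parallel-action tweezers, 120 mm tall, about 150 g, upright in the stand, blades down. Origin midway between the open blade tips, at tip level, fixed to the fixed leg (-y side); moving leg on the +y side. z up, y across the legs (squeeze direction), x the side with the cross strip. Legs stay parallel; open, their inner faces are at y = -20 and +20 mm; steel 4 mm thick
- grip (a point): Where to grip, across y: 86 mm above the tips, midway between the legs when open. Walnut scales, 18 mm wide in x, cover the legs' outsides from 66 to 106 mm above the tips; 56 mm over the scales when open. The bow on top ends 34 mm above this point. Axes as the tweezers'
- depth_line (a point): Middle of the dark line (2 mm high) round the fixed leg's blade, 16 mm above its tip; the moving leg's is at the same height. Blades: the lowest 30 mm of the legs, 12 mm wide in x, 4 mm thick in y
- moving_leg (a joint): How far the moving leg is squeezed towards the fixed leg, m: 0 = open (gap 40 mm, 56 mm over the scales), at most 0.026; gap = 0.040 - value, width over the scales = 0.056 - value. A spring pushes back with 6 N when open, plus 0.3 N per mm.
- rider (a joint): Place of the brass mark along the cross strip, m, 0 to 0.010 (differs each time, stiff, not to be moved). The mark's middle lies at y = -0.002 + value in the tweezers' frame, so the marked gap is 0.018 + value; the moving leg is on the mark when joint moving_leg = 0.022 - rider.
- mark_line (a point): Middle of the brass mark: an upright brass tab 2 mm wide, 20 mm tall, at the middle of a 10 mm wide brass rider on the front of the cross strip (out to 17.5 mm in x), 39 mm above the tips; axes as the tweezers'. The strip (6 mm high, 52 mm long) is fixed to the fixed leg and runs in front of the moving leg
- leg_edge (a point): Point on the inner face of the moving leg, 39 mm above its tip; axes as the tweezers'
- tip_fixed (a point): Middle of the lower end of the fixed leg's blade
- tip_moving (a point): Middle of the lower end of the moving leg's blade
- stand: Fixed walnut stand, broad block 90 x 100 x 40 mm on a base 120 x 130 x 8 mm; the tweezers stand in its slot 13.5 mm wide (x), 52 mm long (y), 26 mm deep. Origin under its centre, z up
- setting_block: Fixed narrow steel setting block 46 (x) x 112 (y) x 45 mm high on a base 66 x 132 x 6 mm, with an open slot in the top 20 mm wide (x), 72 mm long (y), 32 mm deep. Origin under its centre, z up
- slot_mouth (a point): Centre of the setting block's slot at its mouth, level with the block's top (45 mm up); x across the slot, y along it, z up
- dish: Bystander: loose shallow porcelain dish 110 mm across, 22 mm high, with white clamshell stones; origin under its centre
- drum: Bystander: loose walnut sanding drum, 64 mm across, 68 mm high, upright; origin under its centre
- ferrule: Bystander: loose brass ferrule, 32 mm across, 28 mm high; origin under its centre
Things that resemble listed ones, but are neither listed nor needed, are in the scene too. Leave any pink look-alike of the setting_block alone.

How it is judged:
By the outcome, as a careful person would: the job done as asked, in the order asked, and still so for the second after the job is handed in, while the arm keeps its last pose, push and grip.
It also fails if it takes over 38 s, if anything falls off the work surface, if the arm or the gripper's body presses on something with over 40 N, if the wrist force passes 120 N, or if a joint passes its speed limit or range.

ROBOT

A 7-joint arm with a two-finger parallel gripper is mounted at the origin on the work surface. World frame = base frame: x ahead of the robot, y to its left, z up, the work surface at z = 0. Lengths are in m, angles in degrees, forces in N, time in s.
With the tool pointing down it reaches from about 0.425 to 0.875 m from the base axis. Payload 4.7 kg.
Tool frame: the origin (TCP) lies at the very end of the fingers, on their centre line; the grasp point (between the pads) lies 19 mm behind it (pinch_z is the distance from the TCP to the grasp point, in m); z points along the fingers, y is the direction in which the jaws open and shut (so a half turn about z gives the same grasp; the last joint's range is limited). The gripper opens to 87 mm and grips with 3 to 60 N. Pads are 19 mm wide; open, the fingers measure 117 mm over their backs; the gripper's body (75 mm by 190 mm) begins 51 mm behind the grasp point.
Start: joints at [68.474, 18.392, -4.016, 83.108, 1.295, 78.541, -3.26], TCP at [0.247, -0.601, 0.223] pointing down, gripper open.
Joint ranges: [-163.93, 163.93], [-17.29, 119.83], [-79.2, 71.16], [3.27, 140.29], [-89.18, 269.18], [5.43, 117.66], [-154.24, 154.24]. Speed limits (degrees/s): [147.25, 147.25, 180, 180, 180, 180, 180].

INTERFACE

Orientations are given as [roll, pitch, yaw] about the fixed x, y, z axes, in that order (R = Rz(yaw) Ry(pitch) Rx(roll)).
In Python, from cell import get_obs, read_camera, camera_params, sign_off, pinch_z gives the robot as it stands.
- The arm moves only by the shell command python3 -m handwheel 'ROWS' [FORCE]. ROWS is JSON, a list of rows, each a list of 5 numbers: the finger opening in m, from 0 to 0.087, then the shift along the tool's x, y, z in m, then the turn about the tool's z in rad. In form: [[jaw, tx, ty, tz, twist], ...]. A call has 1 to 20 rows; each row is the pose to reach, as a shift and turn from the pose commanded when the call began, along the tool's axes at that moment; what a row does not reach only later rows make up. A row lasts 1/10 s, in which the tool goes at most 50 mm and 8.59 degrees, less where a joint would pass 70% of its speed; a pose out of reach is approached as far as the arm can. A call with a gripper value outside its range is refused whole. The fingers move at their own pace and stop on an object; FORCE is the grip in N (left out, the last holds). Time passes only in rows, so rows that repeat a pose let the fingers close. It gives the time, the measured TCP pose, the force and the opening at its end, in the units of the state.
- get_obs(): the state, without advancing time (a new reading comes with each control period).
- read_camera(name): name is "scene" or "side" or "wrist"; returns the picture (400x640x3 uint8, blue, green, red); there is no depth.
- camera_params(name): a dict with "camera_matrix" (3x3 intrinsics, pixels), "k1" (the pictures are not rectified: a ray, as slopes to the right and down, at radius r is drawn at 1 + k1 r^2 times it, then the intrinsics apply), "R" (3x3) and "t" (3): a world point X has camera coordinates R X + t. Camera axes: x right, y down, z forward; pixel columns grow to the right and rows downward; lengths in m; the calibration is good to about 2 mm. A picture is of the moment at which its call begins: read the wrist's pose just before it. camera_params takes no time and is no camera call; for the wrist camera it gives the pose at the moment of the call.
- sign_off(): hands the job in, once; it reports no verdict.
The state is a dict: "time_s": time; "qpos": joint angles; "joint_velocities": joint speeds; "effort": joint torques, N m; "tool_pos": TCP position; "tool_rot": TCP orientation; "force": force on the tool from outside, world axes, zero at the start; "wrist_torque": the same for the moment, N m; "grip_width": finger opening in m.
Only numpy, scipy, OpenCV 4.12 (cv2) and the standard library are available. Lean on these libraries where they do the work, as an engineer would, in place of code of your own. Each camera call takes 0.05 s, during which the arm holds its last target.

## Working session

There is one attempt and no reset: what is moved stays moved. The work goes in short steps, Python scripts to look and compute and a shell command to move; the robot and the scene stay as the last step left them, time stands still between calls to the robot, and variables do not carry over. Pictures are saved under pics/ and viewed, and the job is handed in when it is done.

```bash
ls; mkdir -p pics
cat > h.py <<'E'
import numpy as np, cv2
from cell import *
def snap(n,f):
    p=camera_params(n); im=read_camera(n); cv2.imwrite('pics/'+f,im); return im,p
def ray(p,u,v):
    K=np.array(p["camera_matrix"]);k=p["k1"]
    d=cv2.undistortPoints(np.array([[[u,v]]],float),K,np.array([k,0,0,0.]))[0,0]
    R=np.array(p["R"]);t=np.array(p["t"])
    return -R.T@t, R.T@np.array([d[0],d[1],1])
def onz(p,u,v,z):
    o,d=ray(p,u,v); return o+d*(z-o[2])/d[2]
def proj(p,X):
    R=np.array(p["R"]);t=np.array(p["t"]);c=R@np.array(X)+t
    s=c[:2]/c[2]; s=s*(1+p["k1"]*(s@s)); K=np.array(p["camera_matrix"])
    return K[:2,:2]@s+K[:2,2]
def tri(a,b):
    (o1,d1),(o2,d2)=a,b
    d1=d1/np.linalg.norm(d1);d2=d2/np.linalg.norm(d2)
    s=np.linalg.lstsq(np.c_[d1,-d2],o2-o1,rcond=None)[0]
    A=o1+d1*s[0];B=o2+d2*s[1]; return (A+B)/2,np.linalg.norm(A-B)
E
python3 - <<'E'
from h import *
print(get_obs(),pinch_z)
for n in("scene","side","wrist"):
    im,p=snap(n,n+'0.png');print(n,p)
E
```

```text
pics
{'time_s': 0.0, 'qpos': array([68.47573033, 18.4385808 , -4.0165813 , 83.17778545,  1.29468105,
       78.53976136, -3.26179595]), 'joint_velocities': array([-0.02687025, -0.09209695,  0.02511717, -0.01518933, -0.0941548 ,
        0.07389371,  0.01779094]), 'effort': array([-7.03760088e-04, -4.91291249e+01, -4.03955765e-01, -3.12526810e+01,
       -6.40013977e-02,  4.38993413e-02,  1.84919872e-04]), 'tool_pos': array([ 0.24673136, -0.60073332,  0.22144182]), 'tool_rot': array([-1.79889106e+02,  5.22211134e-03,  2.23332248e+01]), 'force': array([ 0.00436308, -0.0844915 ,  0.29947489]), 'wrist_torque': array([-0.00465493, -0.03166582, -0.00874833]), 'grip_width': 0.0872623405160998} 0.0187
scene {'camera_matrix': array([[433.72947873,   0.        , 317.37449686],
       [  0.        , 433.72947873, 193.49038955],
       [  0.        ,   0.        ,   1.        ]]), 'k1': -0.022526051932578957, 'R': array([[-0.26571835,  0.96391912,  0.01592755],
       [ 0.82347931,  0.23553272, -0.51614549],
       [-0.50127396, -0.12403332, -0.85635282]]), 't': array([ 0.18632698, -0.40783832,  1.5912187 ])}
side {'camera_matrix': array([[366.51309957,   0.        , 319.71836724],
       [  0.        , 366.51309957, 198.57875997],
       [  0.        ,   0.        ,   1.        ]]), 'k1': -0.07444128453681766, 'R': array([[-0.97796424, -0.20764991,  0.0216208 ],
       [-0.13437736,  0.54682923, -0.82639005],
       [ 0.15977694, -0.81108526, -0.56268288]]), 't': array([0.51860563, 0.17807406, 0.89411123])}
wrist {'camera_matrix': array([[282.4767755 ,   0.        , 318.32441062],
       [  0.        , 282.4767755 , 198.70035805],
       [  0.        ,   0.        ,   1.        ]]), 'k1': -0.013244072404524389, 'R': array([[ 0.37985917, -0.92504298, -0.00158   ],
       [-0.89677361, -0.36866862,  0.244705  ],
       [-0.22694513, -0.09153654, -0.96959629]]), 't': array([-0.65002023, -0.03080972,  0.38816651])}
```

View pics/scene0.png

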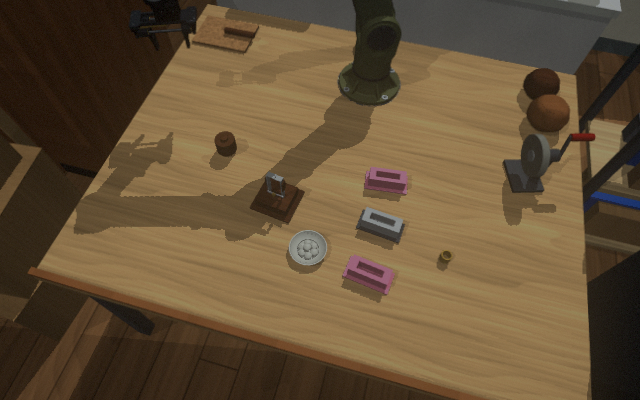

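View pics/side0.png

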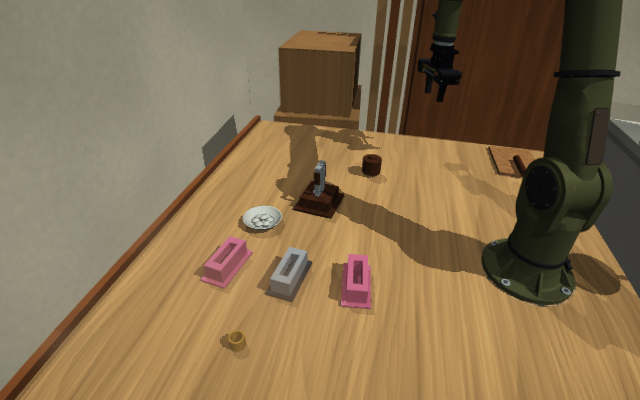

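View pics/wrist0.png

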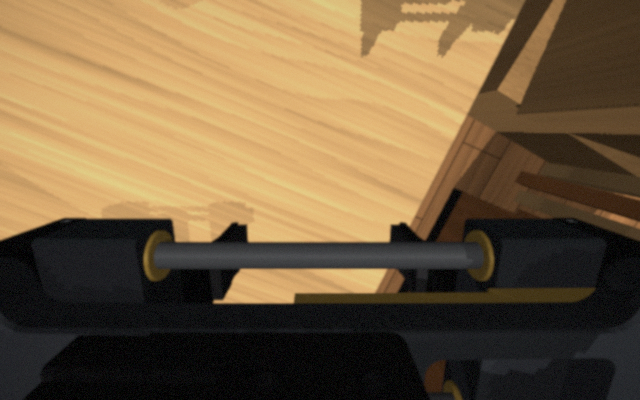

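The scene view shows the stand with tweezers at about (277,195), the grey setting block at (381,225) between two pink look-alikes, the dish at (308,248), the drum at (226,143) and the ferrule at (446,257). I'll zoom in for corners.

Run:
```python
import cv2,numpy as np
from h import *
a=cv2.imread('pics/scene0.png');b=cv2.imread('pics/side0.png')
c1=cv2.resize(a[165:225,235:315],None,fx=5,fy=5,interpolation=cv2.INTER_CUBIC)
c2=cv2.resize(a[195:255,345:425],None,fx=5,fy=5,interpolation=cv2.INTER_CUBIC)
c3=cv2.resize(b[155:220,280:360],None,fx=5,fy=5,interpolation=cv2.INTER_CUBIC)
c4=cv2.resize(b[240:305,250:330],None,fx=5,fy=5,interpolation=cv2.INTER_CUBIC)
cv2.imwrite('pics/z1.png',np.hstack([c1,c2]));cv2.imwrite('pics/z2.png',np.hstack([c3,c4]))
p=camera_params("scene");s=camera_params("side")
for n,(u,v),z in(("stand",(277,198),.04),("blk",(381,223),.045),("dish",(308,248),.015),("drum",(226,143),.04),("fer",(446,257),.02)): print(n,onz(p,u,v,z))
for n,(u,v),z in(("stand",(319,190),.04),("blk",(291,265),.045),("dish",(263,219),.015),("drum",(372,160),.06),("fer",(237,336),.028)): print(n,onz(s,u,v,z))
```

```text
stand [ 0.58167474 -0.15772897  0.04      ]
blk [0.58168108 0.15540259 0.045     ]
dish [ 0.70057155 -0.02803171  0.015     ]
drum [ 0.43220406 -0.37840943  0.04      ]
fer [0.62364251 0.35381518 0.02      ]
stand [ 0.56997434 -0.17232456  0.04      ]
blk [0.56466007 0.15743095 0.045     ]
dish [ 0.69806585 -0.02735874  0.015     ]
drum [ 0.43007521 -0.36578788  0.06      ]
fer [0.61867997 0.35075182 0.028     ]
```

View pics/z1.png

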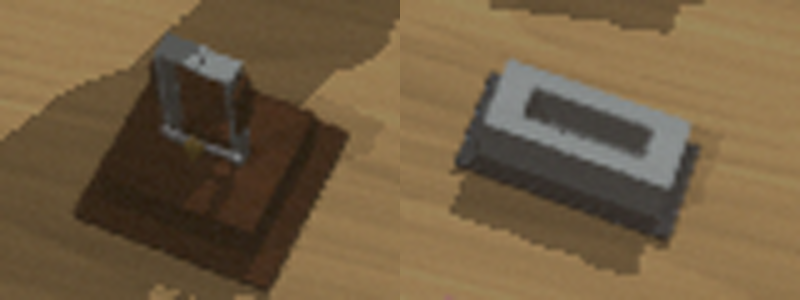

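View pics/z2.png

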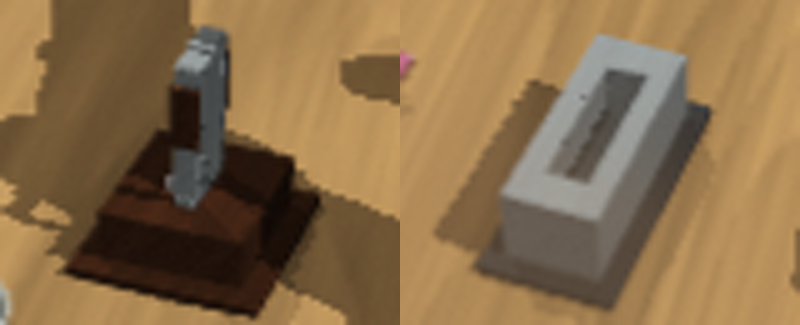

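Run:
```python
from h import *
p=camera_params("scene");s=camera_params("side")
f=lambda U,V,x0,y0:((U+.5)/5-.5+x0,(V+.5)/5-.5+y0)
def xy(cam,pts,x0,y0,z):
    P=np.array([onz(cam,*f(U,V,x0,y0),z) for U,V in pts]); return P
def rep(n,P):
    c=P[:, :2].mean(0);e=np.linalg.norm(np.roll(P,-1,0)-P,axis=1)*1000
    d=[np.degrees(np.arctan2(*(q[1::-1]))) for q in np.roll(P,-1,0)-P]
    print(n,c.round(4),e.round(1),np.round(d,1))
rep("blk top sc",xy(p,[(110,60),(290,125),(270,188),(85,120)],345,195,.045))
rep("blk slot sc",xy(p,[(135,90),(253,128),(240,157),(127,113)],345,195,.045))
rep("blk top sd",xy(s,[(200,35),(288,58),(205,218),(100,192)],250,240,.045))
rep("blk slot sd",xy(s,[(206,70),(247,75),(188,184),(147,176)],250,240,.045))
# stand
rep("stand base sc",xy(p,[(75,213),(268,290),(348,130)],235,165,.008))
rep("stand top sd",xy(s,[(160,130),(295,157),(260,238),(100,212)],280,155,.04))
# bow top: scene corners, side corners
P=xy(p,[(165,35),(245,62),(240,82),(155,52)],235,165,.134); rep("bow sc",P)
Q=xy(s,[(200,28),(225,30),(208,72),(176,66)],280,155,.134); rep("bow sd",Q)
```

```text
blk top sc [0.5685 0.1564] [109.9  43.2 111.3  43.1] [ 82.9  -5.6 -97.1 172.6]
blk slot sc [0.5678 0.1565] [70.8 20.9 68.9 16.1] [ 85.3 -10.7 -98.5 175.1]
blk top sd [0.5686 0.1549] [ 45.5 107.5  48.8 109.9] [172.4  84.2  -4.7 -97.6]
blk slot sd [0.5691 0.1568] [19.7 73.9 18.9 72.3] [-176.6   84.1   -1.3  -95.4]
stand base sc [ 0.5897 -0.1452] [128.4 120.  174. ] [ 82.  173.2 -54.4]
stand top sd [ 0.5647 -0.1671] [88.1 90.9 95.8 98.6] [172.9  86.8  -2.3 -97.8]
bow sc [ 0.5669 -0.1627] [49.  13.5 52.2 12.5] [ 84.3   5.9 -96.5 172.3]
bow sd [ 0.5666 -0.1619] [14.6 50.4 18.9 47.1] [-175.3   90.5   -6.8  -94.5]
```

Both views agree to 1–2 mm: block centre ≈ (0.5685, 0.156), yaw ≈ -7; tweezers ≈ (0.567, -0.162), yaw ≈ -7, bow top at 0.134. Moving above the tweezers.

```bash
python3 -m handwheel '[[0.087,0.03,-0.02,0,0.05],[0.087,0.07,-0.045,-0.01,0.12],[0.087,0.11,-0.068,-0.01,0.2],[0.087,0.15,-0.092,-0.02,0.28],[0.087,0.19,-0.117,-0.02,0.36],[0.087,0.23,-0.141,-0.03,0.44],[0.087,0.27,-0.166,-0.03,0.51],[0.087,0.31,-0.19,-0.03,0.51],[0.087,0.35,-0.215,-0.03,0.51],[0.087,0.39,-0.24,-0.03,0.51],[0.087,0.425,-0.261,-0.03,0.51],[0.087,0.45,-0.276,-0.03,0.51],[0.087,0.462,-0.284,-0.03,0.51],[0.087,0.462,-0.284,-0.03,0.51],[0.087,0.462,-0.284,-0.03,0.51],[0.087,0.462,-0.284,-0.03,0.51]]'
python3 - <<'E'
from h import *
im,p=snap("wrist","w1.png"); o=get_obs(); print(o['tool_pos'],o['tool_rot'],o['time_s'],o['force'])
print(-np.array(p['R']).T@p['t'])
print(proj(p,[.567,-.162,.134]),proj(p,[.567,-.162,.04]))
E
```

```text
time_s: 1.75
tool_pos: [0.5653, -0.1656, 0.2524]
tool_rot: [179.9, 0.0, -7.1]
force: [0.1, -0.7, 0.4]
grip_width: 0.087
[ 0.56540212 -0.16542408  0.25252082] [ 1.79936345e+02  2.37930650e-02 -7.09278465e+00] 1.8 [-0.962333   -0.68182035  0.86631328]
[ 0.63038512 -0.17485867  0.41369441]
[312.96738804 192.77442553] [314.12734306 176.99366545]
```

View pics/w1.png

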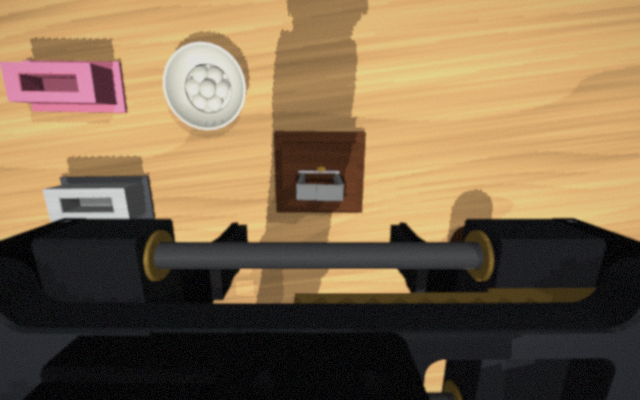

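Run:
```python
from h import *
p=camera_params("wrist"); im=cv2.imread('pics/w1.png')
cv2.imwrite('pics/z3.png',cv2.resize(im[120:225,265:375],None,fx=5,fy=5,interpolation=cv2.INTER_CUBIC))
```

```text
(no output)
```

View pics/z3.png

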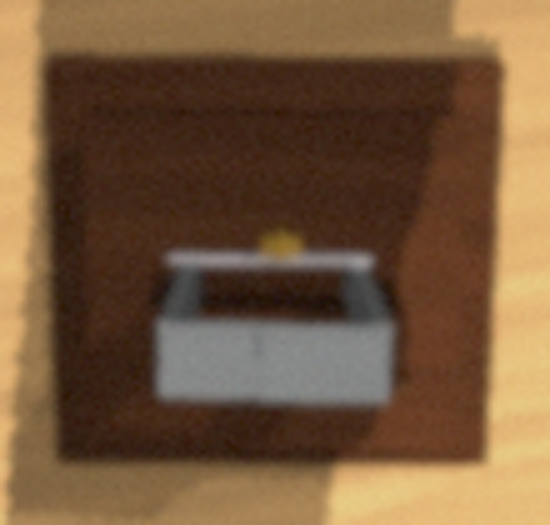

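Run:
```python
from h import *
p=camera_params("wrist")
f=lambda U,V:((U+.5)/5-.5+265,(V+.5)/5-.5+120)
P=np.array([onz(p,*f(U,V),.134) for U,V in[(158,318),(393,320),(392,401),(157,401)]])
print(P, P.mean(0),np.linalg.norm(np.roll(P,-1,0)-P,axis=1))
for a,b in((0,1),(3,2)):
  d=P[a]-P[b];print(np.degrees(np.arctan2(d[1],d[0]))-90)
s=np.array([onz(p,*f(U,V),.048) for U,V in[(167,258),(373,260)]]);d=s[0]-s[1];print(s,np.linalg.norm(d),np.degrees(np.arctan2(d[1],d[0]))-90)
S=np.array([onz(p,*f(U,V),.008) for U,V in[(50,60),(502,60),(485,460),(60,460)]]);print(S.mean(0),np.linalg.norm(np.roll(S,-1,0)-S,axis=1))
```

```text
[[ 0.57902389 -0.14628782  0.134     ]
 [ 0.57274328 -0.19324676  0.134     ]
 [ 0.55598949 -0.19131823  0.134     ]
 [ 0.56195408 -0.14362167  0.134     ]] [ 0.56742768 -0.16861862  0.134     ] [0.04737709 0.01686442 0.04806806 0.01727678]
-7.6179222079701105
-7.12799018754562
[[ 0.57868453 -0.14215387  0.048     ]
 [ 0.57150588 -0.19540181  0.048     ]] 0.05372965869624535 -7.678069496668016
[ 0.56661951 -0.1690622   0.008     ] [0.12649502 0.11682143 0.1274546  0.1167635 ]
```

Run:
```python
from h import *
p=camera_params("wrist");sc=camera_params("scene");sd=camera_params("side")
print('dish',onz(p,205,86,.018),onz(sc,308,248,.018),onz(sd,263,218,.018))
w=cv2.imread('pics/w1.png');a=cv2.imread('pics/scene0.png');b=cv2.imread('pics/side0.png')
# finger symmetric?
g=cv2.cvtColor(w,6); print([ (r,np.where(g[r,180:460]>70)[0][[0,-1]]+180) for r in (228,234,275)])
# slot in block
for n,im,x0,y0 in(('w',w,30,160),):
  cv2.imwrite('pics/z4.png',cv2.resize(im[160:235,30:160],None,fx=5,fy=5,interpolation=cv2.INTER_CUBIC))
f=lambda U,V:((U+.5)/5-.5+235,(V+.5)/5-.5+165)
S=[onz(sc,*f(*q),.008) for q in((75,213),(268,290),(348,130))];print('stand sc',(S[0]+S[2])/2)
for X in([.567,-.162,.134],[.567,-.1686,.134],[.567,-.162,.048],[.567,-.1686,.048]):print(X,proj(sc,X),proj(sd,X))
z=cv2.resize(a[160:230,235:315],None,fx=8,fy=8,interpolation=cv2.INTER_NEAREST);cv2.imwrite('pics/z5.png',z)
```

```text
dish [ 0.7016325  -0.03380387  0.018     ] [ 0.70184761 -0.0276565   0.018     ] [ 0.69808993 -0.02802868  0.018     ]
[(228, array([180, 458])), (234, array([180, 452])), (275, array([235, 402]))]
stand sc [ 0.5668144  -0.16400395  0.008     ]
[0.567, -0.162, 0.134] [275.04176143 176.23432406] [319.94233976 164.28465289]
[0.567, -0.1686, 0.134] [272.79753815 175.69079173] [320.4210381 163.1979406]
[0.567, -0.162, 0.048] [277.00200147 192.18983122] [319.3068041  189.70450434]
[0.567, -0.1686, 0.048] [274.88467787 191.66683515] [319.7677527  188.53946069]
```

View pics/z5.png

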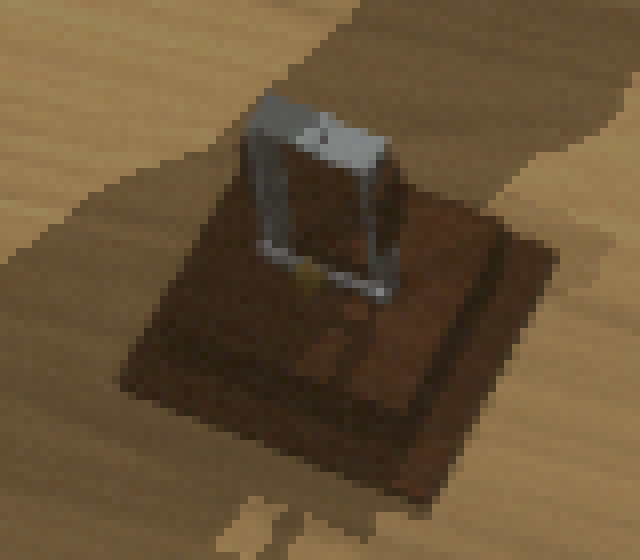

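View pics/z4.png

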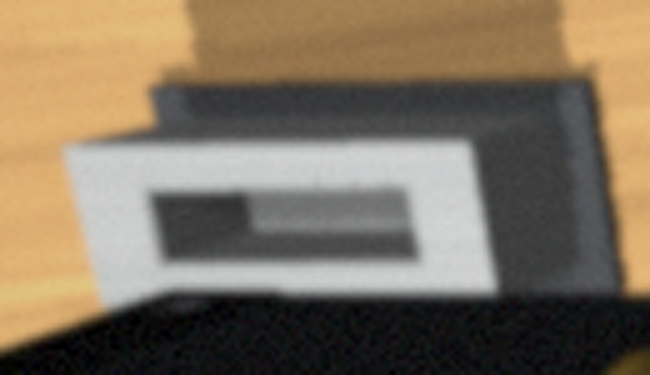

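Run:
```python
from h import *
im,p=snap("scene","s2.png"); im2,q=snap("side","d2.png")
cv2.imwrite('pics/z6.png',np.hstack([cv2.resize(im[90:230,200:340],(500,500),interpolation=cv2.INTER_CUBIC)[:, :400],cv2.resize(im2[70:210,260:400],(500,500),interpolation=cv2.INTER_CUBIC)[:, :400]]))
```

```text
(no output)
```

View pics/z6.png

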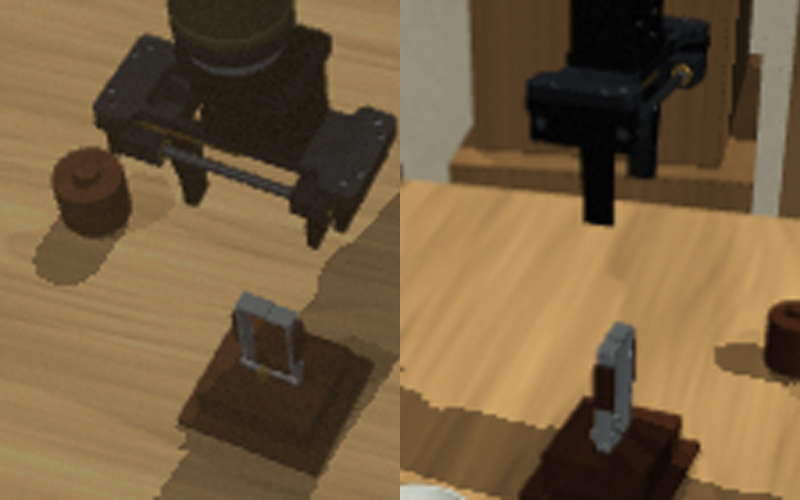

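Run:
```python
from h import *
sc=camera_params("scene");sd=camera_params("side")
a=onz(sc,254.6,147,.2524);b=onz(sc,288.5,158.8,.2524);print(a,b,(a+b)/2,np.linalg.norm(a-b))
ey=np.array([.1236,.9923,0]);T=np.array([.5654,-.1654,.2525])
for s in(-.051,.051):print(proj(sc,T+s*ey),proj(sd,T+s*ey))
c=onz(sd,315.2,132.7,.2524);print(c, T+.051*ey)
```

```text
[ 0.56774135 -0.20871071  0.2524    ] [ 0.57923465 -0.1137058   0.2524    ] [ 0.573488   -0.16120825  0.2524    ] 0.0956975903687176
[253.06263316 143.781409  ] [327.67254332 118.1699991 ]
[288.97622633 156.361156  ] [315.34423544 132.13759663]
[ 0.57134705 -0.11150568  0.2524    ] [ 0.5717036 -0.1147927  0.2525   ]
```

Comparing gripper and tweezers in the same fixed views puts the tweezers within about 2 mm of the tool axis. The jaws have 15 mm of clearance on each side, so I'm descending.

```bash
python3 -m handwheel '[[0.087,0.002,0.001,0.02,0],[0.087,0.002,0.001,0.05,0],[0.087,0.002,0.001,0.08,0],[0.087,0.002,0.001,0.105,0],[0.087,0.002,0.001,0.125,0],[0.087,0.002,0.001,0.145,0],[0.087,0.002,0.001,0.16,0],[0.087,0.002,0.001,0.169,0],[0.087,0.002,0.001,0.171,0],[0.087,0.002,0.001,0.171,0],[0.087,0.002,0.001,0.171,0]]'
python3 - <<'E'
from h import *
im,p=snap("scene","s3.png"); im2,q=snap("side","d3.png")
cv2.imwrite('pics/z7.png',np.hstack([cv2.resize(im[140:220,235:315],(400,400),interpolation=cv2.INTER_CUBIC),cv2.resize(im2[135:215,280:360],(400,400),interpolation=cv2.INTER_CUBIC)]))
snap("wrist","w3.png")
E
```

```text
time_s: 3.0
tool_pos: [0.569, -0.1645, 0.0826]
tool_rot: [180.0, -0.1, -6.9]
force: [-0.3, 0.0, 0.3]
grip_width: 0.0868
```

View pics/z7.png

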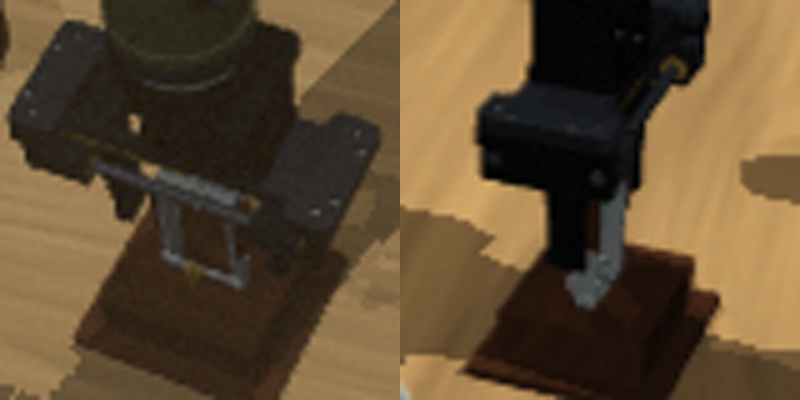

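View pics/w3.png

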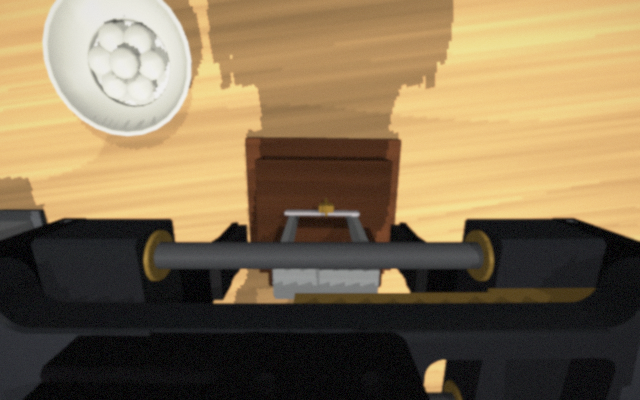

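Run:
```python
from h import *
o=get_obs();T=o['tool_pos'];print(T,o['tool_rot'])
sd=camera_params("side");sc=camera_params("scene")
ey=np.array([.125,.992,0]);
f=lambda u,v,x0,y0:((u-x0)*5,(v-y0)*5)
for w in(-.0095,.0095):
  print('finger edge',f(*proj(sd,[*(T[:2]+.0585*ey[:2]+w*np.array([.992,-.125])),.09]),280,135))
for C in([.567,-.1675],[.567,-.1645]):
  for w in(-.009,.009):
    print('scale',C,f(*proj(sd,[*(np.array(C)+.028*ey[:2]+w*np.array([.992,-.125])),.1]),280,135))
im=cv2.imread('pics/d3.png');cv2.imwrite('pics/z8.png',cv2.resize(im[150:205,300:350],None,fx=10,fy=10,interpolation=cv2.INTER_NEAREST))
```

```text
[ 0.56884138 -0.16440012  0.08240369] [ 1.79973824e+02 -8.33609469e-02 -6.88471701e+00]
finger edge (np.float64(177.2905826915408), np.float64(264.01278497450437))
finger edge (np.float64(145.3029875004455), np.float64(257.4222085255649))
scale [0.567, -0.1675] (np.float64(199.20922502377124), np.float64(219.55844894140583))
scale [0.567, -0.1675] (np.float64(169.4007019348834), np.float64(213.63742659288135))
scale [0.567, -0.1645] (np.float64(198.1106243371471), np.float64(222.22361023650933))
scale [0.567, -0.1645] (np.float64(168.2371752555369), np.float64(216.27669459315555))
```

View pics/z8.png

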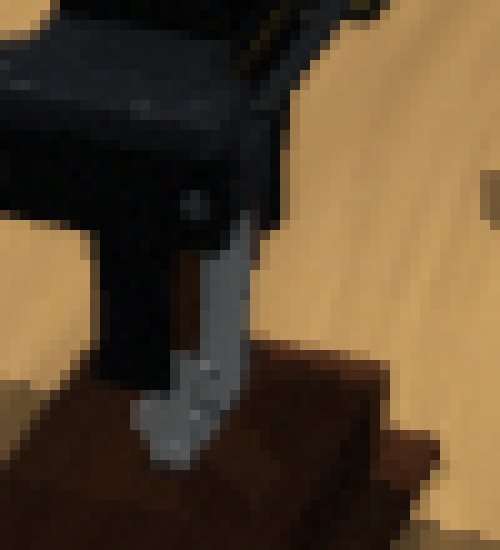

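The wrist view shows the bow centred at u≈326 and the fingers at u≈318.5, so the tweezers sit about 3.4 mm towards tool +y. I'll correct that, then close at 5 N, which is below the 6 N spring preload.

```bash
python3 -m handwheel '[[0.087,-0.001,0.0035,0,0],[0.087,-0.001,0.0035,0,0],[0.06,-0.001,0.0035,0,0],[0.06,-0.001,0.0035,0,0],[0.06,-0.001,0.0035,0,0],[0.053,-0.001,0.0035,0,0],[0.053,-0.001,0.0035,0,0],[0.053,-0.001,0.0035,0,0],[0.053,-0.001,0.0035,0,0]]' 5
python3 - <<'E'
from h import *
o=get_obs();print(o['grip_width'],o['force'],o['wrist_torque'],o['tool_pos'])
snap("wrist","w4.png")
E
```

```text
time_s: 4.05
tool_pos: [0.5669, -0.1674, 0.0815]
tool_rot: [-180.0, 0.0, -6.9]
force: [-0.1, -0.0, 0.1]
grip_width: 0.0555
0.05552635321871091 [-0.08125712 -0.00333549  0.0971621 ] [ 0.13355923 -0.0201881  -0.02510248] [ 0.56685608 -0.16744769  0.08150947]
```

View pics/w4.png

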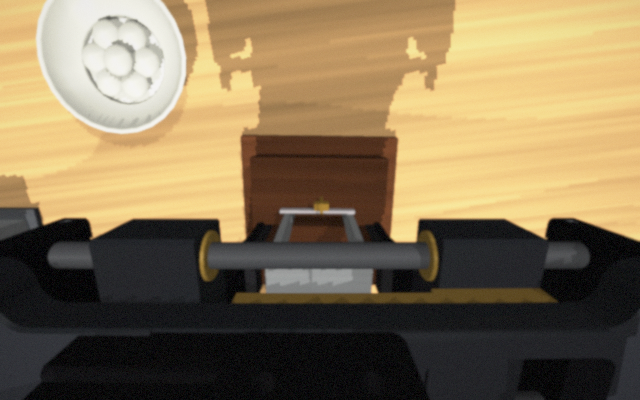

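Gripped at 55.5 mm with near-zero side force, so the grasp is centred and the legs are still open. The wrist estimate matched the actual grasp best, so I'll locate the slot with the wrist view too, using the earlier picture w1.

Run:
```python
from h import *
# wrist params at w1: rebuild from tool pose change (pure translation, ~same yaw)
p=camera_params("wrist");o=get_obs()
R=np.array(p['R']);c=-R.T@p['t']
# w1: recorded cam centre
import math
yaw=-7.09-o['tool_rot'][2];Rz=np.array([[math.cos(math.radians(yaw)),-math.sin(math.radians(yaw)),0],[math.sin(math.radians(yaw)),math.cos(math.radians(yaw)),0],[0,0,1]])
p['R']=R@Rz.T;p['t']=-p['R']@np.array([.63038512,-.17485867,.41369441])
f=lambda U,V:((U+.5)/5-.5+30,(V+.5)/5-.5+160)
for q in([(150,190),(408,188),(418,258),(163,262)],[(65,145),(470,140),(497,295),(100,305)]):
  P=np.array([onz(p,*f(*a),.045) for a in q]);d=P[0]-P[1];print(P.mean(0),np.linalg.norm(np.roll(P,-1,0)-P,axis=1),np.degrees(np.arctan2(d[1],d[0]))-90)
```

```text
[0.56909794 0.15152202 0.045     ] [0.0714024  0.01977814 0.07159015 0.02045458] -6.6619783784879445
[0.56982065 0.15193809 0.045     ] [0.1113345  0.04363959 0.11252246 0.04546849] -6.445675655536363
```

```bash
python3 -m handwheel '[[0.053,0,0,-0.004,0],[0.053,0,0,-0.011,0],[0.053,0,0,-0.02,0],[0.053,0,0,-0.03,0],[0.053,0,0,-0.042,0],[0.053,0,0,-0.055,0],[0.053,0,0,-0.066,0],[0.053,0,0,-0.076,0],[0.053,0,0,-0.083,0],[0.053,0,0,-0.088,0],[0.053,0,0,-0.09,0],[0.053,0,0,-0.09,0]]' 5
python3 - <<'E'
from h import *
snap("side","d5.png");snap("wrist","w5.png")
E
```

```text
time_s: 5.3
tool_pos: [0.5668, -0.1676, 0.1715]
tool_rot: [180.0, 0.0, -6.9]
force: [-0.3, 0.3, -1.2]
grip_width: 0.0562
```

View pics/d5.png

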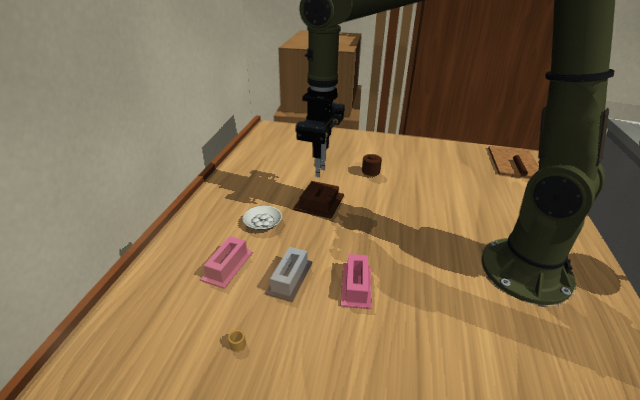

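View pics/w5.png

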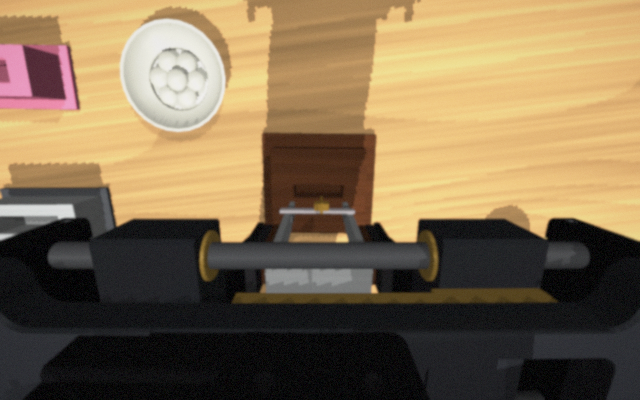

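The tweezers are out with no slip: strip and bow are at the same wrist pixels as before (strip v≈211). Carrying them over to the block.

```bash
python3 -m handwheel '[[0.053,-0.001,-0.006,0,0],[0.053,-0.002,-0.018,0,0],[0.053,-0.004,-0.036,0,0],[0.053,-0.007,-0.059,0,0],[0.053,-0.01,-0.085,0,0],[0.053,-0.013,-0.112,0,0],[0.053,-0.016,-0.14,0,-0.005],[0.053,-0.019,-0.168,0,-0.005],[0.053,-0.022,-0.196,0,-0.005],[0.053,-0.025,-0.223,0,-0.005],[0.053,-0.028,-0.249,0,-0.005],[0.053,-0.031,-0.273,0,-0.005],[0.053,-0.033,-0.293,0,-0.005],[0.053,-0.035,-0.307,0,-0.005],[0.053,-0.036,-0.315,0,-0.005],[0.053,-0.036,-0.317,0,-0.005],[0.053,-0.036,-0.317,0,-0.005],[0.053,-0.036,-0.317,0,-0.005]]' 5
python3 - <<'E'
from h import *
im,p=snap("wrist","w6.png");a,_=snap("scene","s6.png");b,_=snap("side","d6.png")
o=get_obs();print(o['tool_pos'],o['tool_rot'],o['force'],o['time_s'])
cv2.imwrite('pics/z9.png',np.hstack([cv2.resize(a[155:255,335:435],(400,400),interpolation=cv2.INTER_CUBIC),cv2.resize(b[205:305,245:345],(400,400),interpolation=cv2.INTER_CUBIC)]))
E
```

```text
time_s: 7.2
tool_pos: [0.5694, 0.15, 0.1714]
tool_rot: [179.9, 0.0, -6.7]
force: [-0.3, 0.1, -1.5]
grip_width: 0.0559
[0.56932543 0.15035217 0.17148383] [ 1.79971873e+02 -2.02637883e-03 -6.69180126e+00] [ 0.96436364  0.51513505 -0.82786584] 7.35
```

View pics/w6.png

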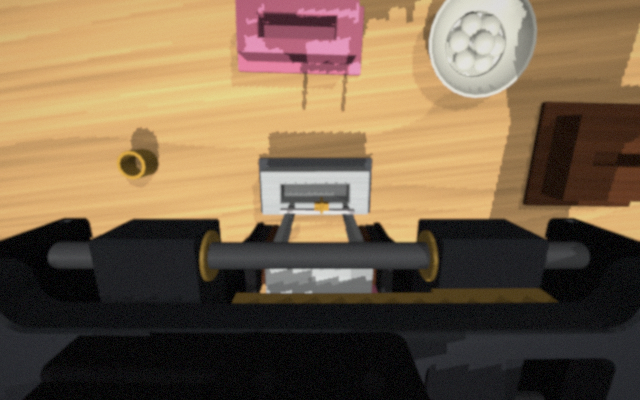

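View pics/z9.png

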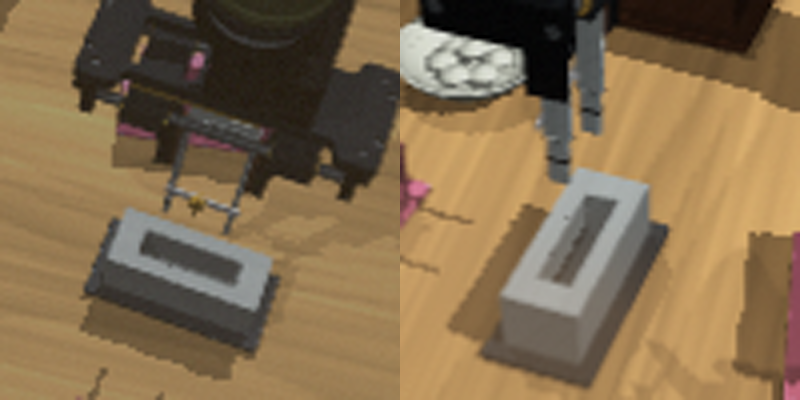

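Run:
```python
from h import *
p=camera_params("wrist");im=cv2.imread('pics/w6.png')
cv2.imwrite('pics/z10.png',cv2.resize(im[145:225,250:380],None,fx=6,fy=6,interpolation=cv2.INTER_CUBIC))
```

```text
(no output)
```

View pics/z10.png

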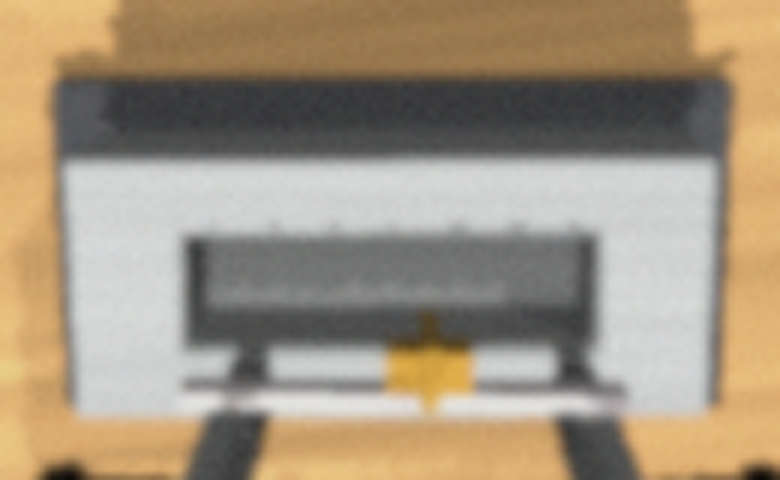

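Run:
```python
from h import *
p=camera_params("wrist");T=get_obs()['tool_pos']
f=lambda U,V:((U+.5)/6-.5+250,(V+.5)/6-.5+145)
P=np.array([onz(p,*f(*a),.045) for a in [(185,235),(598,235),(593,345),(187,345)]]);d=P[0]-P[1]
c=P.mean(0);print(c,np.linalg.norm(np.roll(P,-1,0)-P,axis=1),np.degrees(np.arctan2(d[1],d[0]))-90)
D=c-T;print(T,D[:2],'tool',D@[.9932,-.1165,0],D@[-.1165,-.9932,0])
# where does wrist calib put strip ends at tip+.039 (=.143), front x~+8
S=np.array([onz(p,*f(*a),.143) for a in[(180,398),(628,402)]]);print(S,S.mean(0)-T,np.linalg.norm(S[0]-S[1]))
```

```text
[0.56881408 0.15268727 0.045     ] [0.07138662 0.01967225 0.07132532 0.01966778] -6.714509464152513
[0.56932543 0.15035217 0.17148383] [-0.00051135  0.0023351 ] tool -0.0007799109229054082 -0.0022596492719078854
[[0.58120983 0.1748589  0.143     ]
 [0.57460208 0.1229384  0.143     ]] [ 0.00858052 -0.00145352 -0.02848383] 0.05233928889717852
```

```bash
python3 -m handwheel '[[0.053,-0.001,-0.003,0.003,0],[0.053,-0.001,-0.003,0.01,0],[0.053,-0.001,-0.003,0.02,0],[0.053,-0.001,-0.003,0.03,0],[0.053,-0.001,-0.003,0.039,0],[0.053,-0.001,-0.003,0.046,0],[0.053,-0.001,-0.003,0.049,0],[0.053,-0.001,-0.003,0.049,0],[0.053,-0.001,-0.003,0.049,0]]' 5
python3 - <<'E'
from h import *
a,_=snap("scene","s7.png");b,_=snap("side","d7.png");w,_=snap("wrist","w7.png")
cv2.imwrite('pics/z11.png',np.hstack([cv2.resize(a[190:250,350:410],(400,400),interpolation=cv2.INTER_CUBIC),cv2.resize(b[225:285,260:320],(400,400),interpolation=cv2.INTER_CUBIC)]))
E
```

```text
time_s: 8.25
tool_pos: [0.5687, 0.1546, 0.1228]
tool_rot: [-180.0, -0.0, -6.6]
force: [0.5, -0.2, -1.2]
grip_width: 0.0561
```

View pics/z11.png

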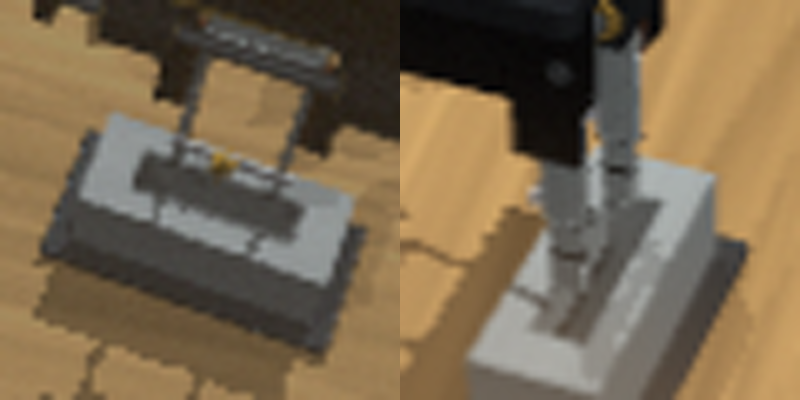

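View pics/w7.png

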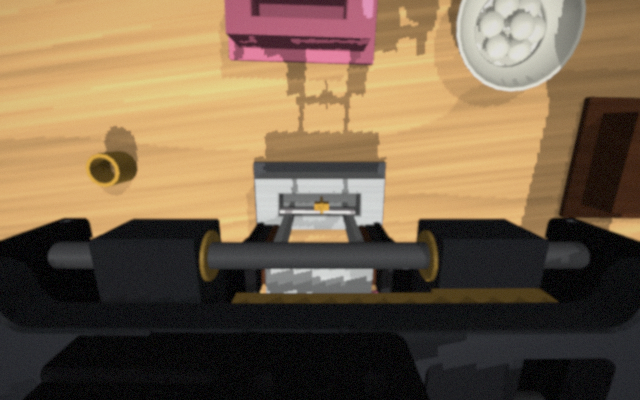

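Run:
```python
from h import *
a=cv2.imread('pics/s7.png');b=cv2.imread('pics/d7.png')
cv2.imwrite('pics/z12.png',cv2.resize(b[235:280,265:320],None,fx=14,fy=13,interpolation=cv2.INTER_NEAREST))
sd=camera_params("side");T=get_obs()['tool_pos'];print(T)
ex=np.array([.9932,-.1165,0]);ey=np.array([.1165,.9932,0])
g=lambda q:((q[0]-265+.5)*14,(q[1]-235+.5)*13)
B=np.array([.5690,.1565,0]) # side-cam block centre
C=B
for n,x,y,z in(("slot",10,36,45),("slot",-10,36,45),("slot",-10,-36,45),("slot",10,-36,45),("mtip",6,24,55),("mtip",-6,24,55),("ftip",6,-20,55),("ftip",-6,-20,55),("mline",6,24,71),("mline",-6,24,71)):
  print(n,x,y,np.round(g(proj(sd,C+ex*x/1000+ey*y/1000+[0,0,z/1000]))))
```

```text
[0.56884259 0.15464908 0.12306194]
slot 10 36 [201. 515.]
slot -10 36 [318. 545.]
slot -10 -36 [484. 270.]
slot 10 -36 [374. 243.]
mtip 6 24 [252. 431.]
mtip -6 24 [322. 449.]
ftip 6 -20 [358. 265.]
ftip -6 -20 [426. 281.]
mline 6 24 [248. 363.]
mline -6 24 [319. 381.]
```

View pics/z12.png

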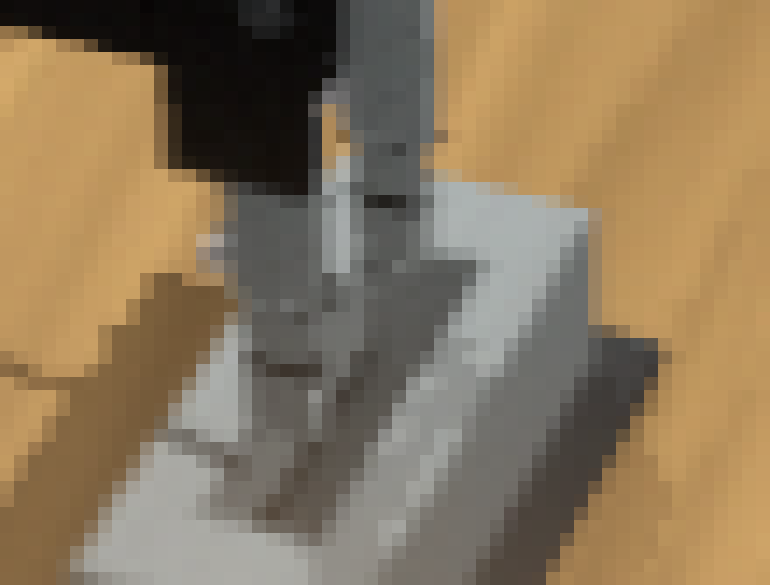

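The blades are centred over the slot: in the side view the moving blade's line spans crop 245–322, against a predicted 248–319, and its height agrees within about 1 mm. Lowering until the line reaches block-top level (TCP z ≈ 0.0965).

```bash
python3 -m handwheel '[[0.053,0,0,0.003,0],[0.053,0,0,0.008,0],[0.053,0,0,0.013,0],[0.053,0,0,0.018,0],[0.053,0,0,0.022,0],[0.053,0,0,0.025,0],[0.053,0,0,0.0264,0],[0.053,0,0,0.0264,0],[0.053,0,0,0.0264,0]]' 5
python3 - <<'E'
from h import *
a,_=snap("scene","s8.png");b,_=snap("side","d8.png");w,_=snap("wrist","w8.png")
o=get_obs();print(o['tool_pos'],o['force'],o['wrist_torque'])
cv2.imwrite('pics/z13.png',cv2.resize(b[235:280,265:320],None,fx=14,fy=13,interpolation=cv2.INTER_NEAREST))
cv2.imwrite('pics/z14.png',cv2.resize(w[160:225,250:380],None,fx=6,fy=6,interpolation=cv2.INTER_CUBIC))
sd=camera_params("side");B=np.array([.5690,.1565,0]);ex=np.array([.9932,-.1165,0]);ey=np.array([.1165,.9932,0])
g=lambda q:((q[0]-265+.5)*14,(q[1]-235+.5)*13)
for y in(24,-20):
 for x in (6,-6): print(y,x,np.round(g(proj(sd,B+ex*x/1000+ey*y/1000+[0,0,.045]))))
E
```

```text
time_s: 9.3
tool_pos: [0.5686, 0.1546, 0.0963]
tool_rot: [-180.0, -0.0, -6.6]
force: [-0.0, 0.0, -2.0]
grip_width: 0.0557
[0.56864091 0.15457458 0.09636552] [-0.65190259  0.33834837 -2.07929269] [ 0.02056     0.01172803 -0.05830715]
24 6 [254. 473.]
24 -6 [324. 491.]
-20 6 [360. 306.]
-20 -6 [427. 322.]
```

View pics/z13.png

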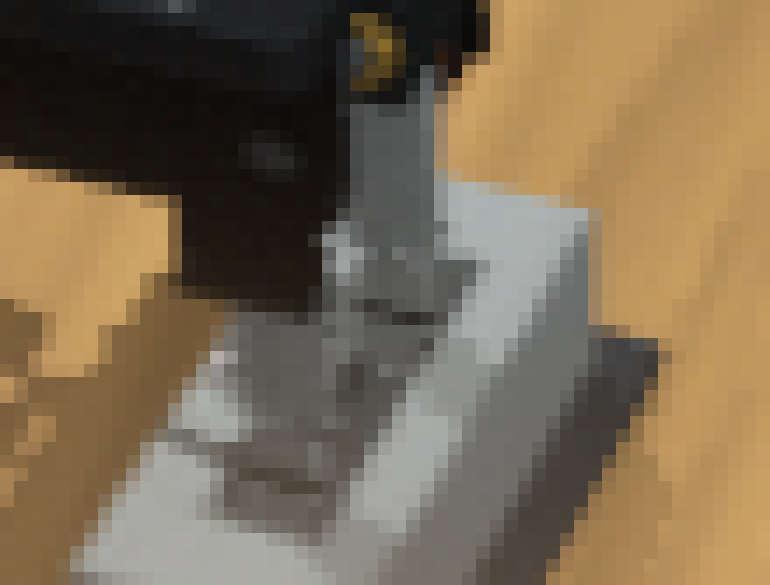

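View pics/z14.png

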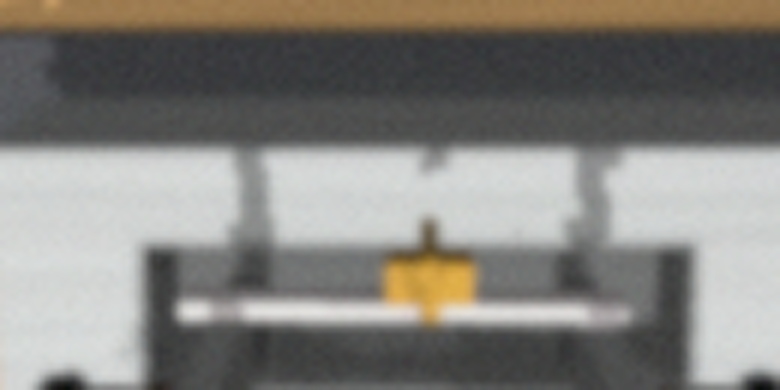

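The line is at block-top level: side view line at crop v≈480 and 312, predicted about 482 and 314. The blades are centred in the slot and the force is weight only. The tab reads y ≈ -1.8 mm, so rider ≈ 0.2 mm and the width target is ≈ 34.2 mm. Squeezing most of the way, then checking.

```bash
python3 -m handwheel '[[0.055,0,0,0,0],[0.053,0,0,0,0],[0.051,0,0,0,0],[0.049,0,0,0,0],[0.047,0,0,0,0],[0.045,0,0,0,0],[0.043,0,0,0,0],[0.041,0,0,0,0],[0.039,0,0,0,0],[0.037,0,0,0,0],[0.037,0,0,0,0],[0.037,0,0,0,0],[0.037,0,0,0,0]]' 25
python3 - <<'E'
from h import *
w,p=snap("wrist","w9.png")
g=[];z=[]
for i in range(4): o=get_obs();g.append(o['grip_width']);z.append(o['tool_pos']);
print(g,z[-1],o['force'],o['wrist_torque'],o['tool_rot'])
cv2.imwrite('pics/z15.png',cv2.resize(w[160:225,250:380],None,fx=6,fy=6,interpolation=cv2.INTER_CUBIC))
E
```

```text
time_s: 10.75
tool_pos: [0.5685, 0.1546, 0.0961]
tool_rot: [180.0, 0.0, -6.6]
force: [0.5, 0.5, -1.9]
grip_width: 0.0375
[0.037263655031918884, 0.037263655031918884, 0.037263655031918884, 0.037263655031918884] [0.56846339 0.15452465 0.09610141] [ 0.22312982 -0.13956011 -2.43506816] [ 0.03483817 -0.00837984  0.01182782] [ 1.79994480e+02  1.62764625e-03 -6.59768467e+00]
```

View pics/z15.png

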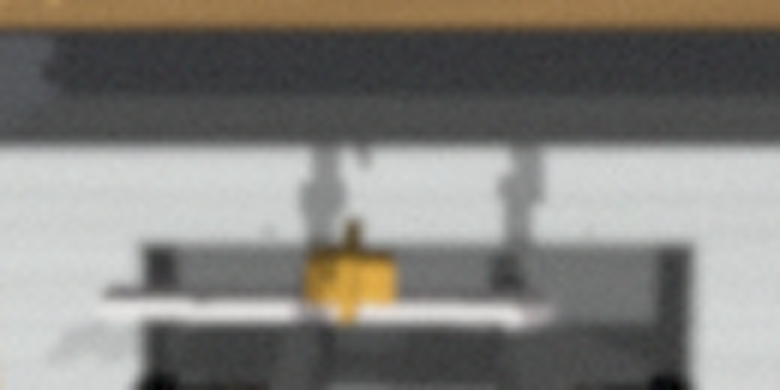

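Run:
```python
from h import *
w=cv2.imread('pics/w9.png')
c=w[192:248,280:350].astype(float);c=np.clip((c/255)**.5*255,0,255).astype(np.uint8)
cv2.imwrite('pics/z16.png',cv2.resize(c,None,fx=10,fy=10,interpolation=cv2.INTER_CUBIC))
```

```text
(no output)
```

View pics/z16.png

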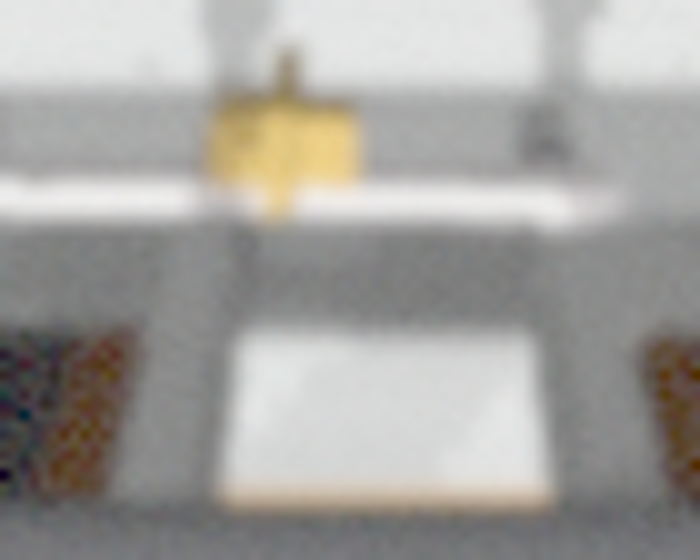

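```bash
cat > m.py <<'E'
from h import *
from scipy.spatial.transform import Rotation as Ro
def setup():
    o=get_obs();T=o['tool_pos'];r=o['tool_rot'];return camera_params("wrist"),T,Ro.from_euler('xyz',r,degrees=True).as_matrix()
def hit(S,u,v,x):   # tweezers-like frame: x=tool x, y=-tool y, z=height over tips
    p,T,R=S;o,d=ray(p,u,v);o=R.T@(o-T);d=R.T@d
    q=o+d*(x-o[0])/d[0];return np.array([q[0],-q[1],.0675-q[2]])*1000
E
python3 - <<'E'
from m import *
S=setup()
f=lambda U,V:((U+.5)/10-.5+280,(V+.5)/10-.5+192)
for n,U,V,x in(("tabtop",278,212,.0175),("tabbot",290,52,.0175),("rL",210,150,.0165),("rR",362,150,.0165),("Lup",220,490,.006),("Llo",243,335,.006),("Rup",553,490,.006),("Rlo",537,335,.006),("Lup",220,490,-.006),("Rup",553,490,-.006),("stripR",620,195,.008)):
  print(n,x,hit(S,*f(U,V),x).round(2))
E
```

```text
tabtop 0.0175 [17.5   4.99 71.4 ]
tabbot 0.0175 [17.5   5.58 32.23]
rL 0.0165 [16.5   9.98 54.55]
rR 0.0165 [16.5   0.24 54.56]
Lup 0.006 [ 6.    7.73 85.45]
Llo 0.006 [ 6.    7.72 60.27]
Rup 0.006 [  6.   -10.38  85.47]
Rlo 0.006 [  6.   -10.81  60.29]
Lup -0.006 [-6.    9.56 56.59]
Rup -0.006 [ -6.   -12.2   56.61]
stripR 0.008 [  8.   -17.93  36.22]
```

```bash
python3 -m handwheel '[[0.036,0,0,0,0],[0.035,0,0,0,0],[0.0345,0,0,0,0],[0.0345,0,0,0,0],[0.0345,0,0,0,0],[0.0345,0,0,0,0]]' 25
python3 - <<'E'
from h import *
im=[];o=[]
for i in range(3): im.append(read_camera("wrist").astype(float));o.append(get_obs())
w=np.mean(im,0);cv2.imwrite('pics/w10.png',w.round().astype(np.uint8))
print([x['grip_width'] for x in o],np.mean([x['tool_pos'] for x in o],0),o[-1]['force'],o[-1]['time_s'])
c=w[190:244,280:350];c=np.clip((c/255)**.5*255,0,255).astype(np.uint8)
cv2.imwrite('pics/z17.png',cv2.resize(c,None,fx=11,fy=11,interpolation=cv2.INTER_CUBIC))
a,_=snap("scene","s10.png")
cv2.imwrite('pics/z18.png',cv2.resize(a[190:250,350:410],None,fx=10,fy=10,interpolation=cv2.INTER_CUBIC))
E
```

```text
time_s: 11.4
tool_pos: [0.5685, 0.1545, 0.0961]
tool_rot: [180.0, -0.0, -6.6]
force: [1.0, -0.4, -1.2]
grip_width: 0.0348
[0.034462456207138545, 0.03504119496277013, 0.034938968923379166] [0.5684673  0.15452471 0.09611005] [ 0.66667556  0.96058105 -2.25660099] 11.55
```

View pics/z17.png

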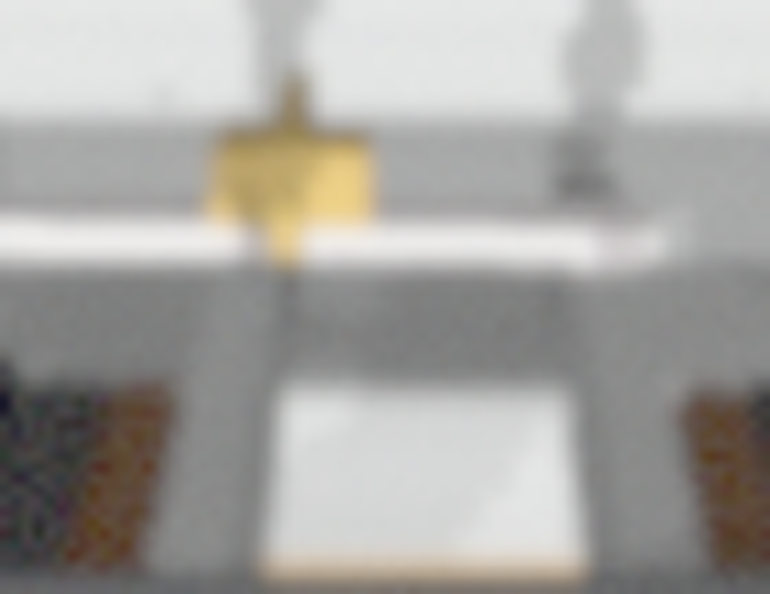

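View pics/z18.png

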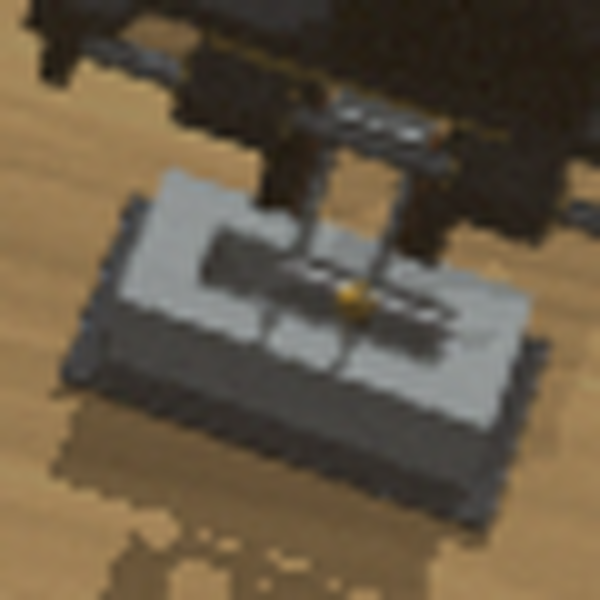

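Run:
```python
from m import *
S=setup();p,T,R=S
f=lambda q:((q[0]-280+.5)*11,(q[1]-190+.5)*11)
W=34.8; yo=-W/2+28  # tweezers origin y in tool-sym frame (mm): fixed scale outer at -28 -> -W/2
def pr(x,y,z,dx=0,dy=0):
    X=T+R@np.array([x+dx,-(y+yo+dy),67.5-z])/1000
    return np.round(f(proj(p,X)))
for dx in(0,-3,-6):
  print(dx,'tab top',pr(17.5,-2,49,dx),'tab bot',pr(17.5,-2,29,dx),'strip R top',pr(9,-25,42,dx),'strip bottom',pr(9,-25,36,dx),'bowfront',pr(6,-24,120,dx))
```

```text
0 tab top [261. 146.] tab bot [276.  68.] strip R top [635. 248.] strip bottom [629. 221.] bowfront [739. 907.]
-3 tab top [261. 194.] tab bot [277. 112.] strip R top [634. 293.] strip bottom [628. 265.] bowfront [737. 977.]
-6 tab top [262. 242.] tab bot [277. 155.] strip R top [633. 339.] strip bottom [627. 309.] bowfront [ 735. 1046.]
```

Run:
```python
from m import *
S=setup();p,T,R=S
f=lambda q:np.array([(q[0]-280+.5)*11,(q[1]-190+.5)*11])
W=34.8; yo=-W/2+28
def pr(x,y,z,dy=0): return f(proj(p,T+R@np.array([x,-(y+yo+dy),67.5-z])/1000))
def uat(x,y,v,dy=0):
    zs=np.linspace(-10,115,300);q=np.array([pr(x,y,z,dy) for z in zs]);return np.interp(v,q[:,1],q[:,0])
for dy in(0,-1,-1.3):
  print(dy,'fixed',[round(uat(x,-20,v,dy)) for x in(-6,6) for v in(390,570)],'moving',[round(uat(x,-20+W-16,v,dy)) for x in(-6,6) for v in(390,570)],
  'tab',pr(17.5,-2,29,dy).round(),pr(17.5,-2,49,dy).round(),pr(10,-2,49,dy).round(), 'riderL/R',[pr(14,-2+s,43,dy).round() for s in(5,-5)], 'stripend',pr(9,-25,42,dy).round())
w=cv2.imread('pics/w10.png').astype(float)
# subpixel yellow centroid per row
for v in range(196,216):
  r=w[v,290:325];y=r[:,2]-r[:,0];m=y>40
  if m.sum(): x=np.arange(290,325);l=np.clip(y-15,0,None)*(y>15);print(v,(v-190+.5)*11,round(((x*l).sum()/l.sum()-280+.5)*11,1),int(m.sum()),end=' | ')
print()
g=w.mean(2)
for v in(226,230,234,238,241):
  r=g[v,280:350]; e=np.gradient(r)
  L=np.argmax(e[18:34])+18;Rr=np.argmin(e[44:64])+44
  cm=lambda i,s:(np.clip(s*e[i-2:i+3],0,None)*np.arange(i-2,i+3)).sum()/np.clip(s*e[i-2:i+3],0,None).sum()
  print(v,(v-189.5)*11,round((cm(L,1)+.5)*11,1),round((cm(Rr,-1)+.5)*11,1))
```

```text
0 fixed [544, 563, 567, 591] moving [271, 245, 239, 208] tab [276.  68.] [261. 146.] [262. 266.] riderL/R [array([186., 175.]), array([347., 175.])] stripend [635. 248.]
-1 fixed [558, 580, 585, 611] moving [285, 262, 257, 228] tab [291.  68.] [277. 146.] [279. 266.] riderL/R [array([202., 175.]), array([363., 175.])] stripend [651. 248.]
-1.3 fixed [562, 585, 590, 618] moving [289, 267, 262, 235] tab [296.  68.] [282. 146.] [284. 266.] riderL/R [array([207., 175.]), array([368., 175.])] stripend [655. 248.]
200 115.5 291.7 1 | 201 126.5 283.6 3 | 202 137.5 292.9 12 | 203 148.5 297.9 14 | 204 159.5 299.5 15 | 205 170.5 300.4 15 | 206 181.5 301.4 15 | 207 192.5 300.5 15 | 208 203.5 297.8 16 | 209 214.5 296.5 15 | 210 225.5 294.8 15 | 211 236.5 290.0 5 | 212 247.5 286.1 4 | 213 258.5 286.4 2 | 
226 401.5 282.1 567.9
230 445.5 277.8 569.0
234 489.5 274.4 574.6
238 533.5 269.3 578.8
241 566.5 267.5 582.8
```

The calibrated comparison uses the known gap and removes a common 1.3 mm wrist offset. It puts the mark at y ≈ -2.0 mm, so rider ≈ 0–0.2 mm and the target width is ≈ 34.1 mm. The width reads about 0.3 mm over the command because the spring pushes back, so I'm commanding 33.8 mm.

```bash
python3 -m handwheel '[[0.0342,0,0,0,0],[0.0338,0,0,0,0],[0.0338,0,0,0,0],[0.0338,0,0,0,0],[0.0338,0,0,0,0],[0.0338,0,0,0,0]]' 25
python3 - <<'E'
from h import *
im=[];o=[]
for i in range(8): im.append(read_camera("wrist").astype(float));o.append(get_obs())
w=np.mean(im,0);cv2.imwrite('pics/w11.png',w.round().astype(np.uint8))
print(np.mean([x['grip_width'] for x in o]),np.std([x['grip_width'] for x in o]),np.mean([x['tool_pos'] for x in o],0),o[-1]['force'],o[-1]['time_s'])
c=w[190:244,280:350];c=np.clip((c/255)**.5*255,0,255).astype(np.uint8)
cv2.imwrite('pics/z19.png',cv2.resize(c,None,fx=11,fy=11,interpolation=cv2.INTER_CUBIC))
b,_=snap("side","d11.png")
cv2.imwrite('pics/z20.png',cv2.resize(b[235:280,265:320],None,fx=14,fy=13,interpolation=cv2.INTER_NEAREST))
E
```

```text
time_s: 12.2
tool_pos: [0.5685, 0.1545, 0.0961]
tool_rot: [180.0, 0.0, -6.6]
force: [0.9, 0.3, -1.8]
grip_width: 0.0341
0.03408326711459907 0.00018175806229094472 [0.56845934 0.1545186  0.09611036] [-0.34568352 -0.42224189 -2.62928652] 12.6
```

View pics/z19.png

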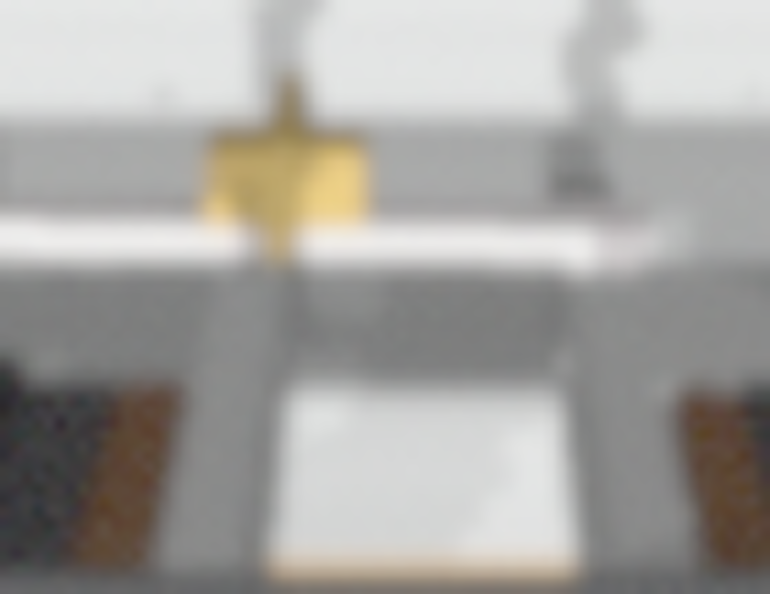

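View pics/z20.png

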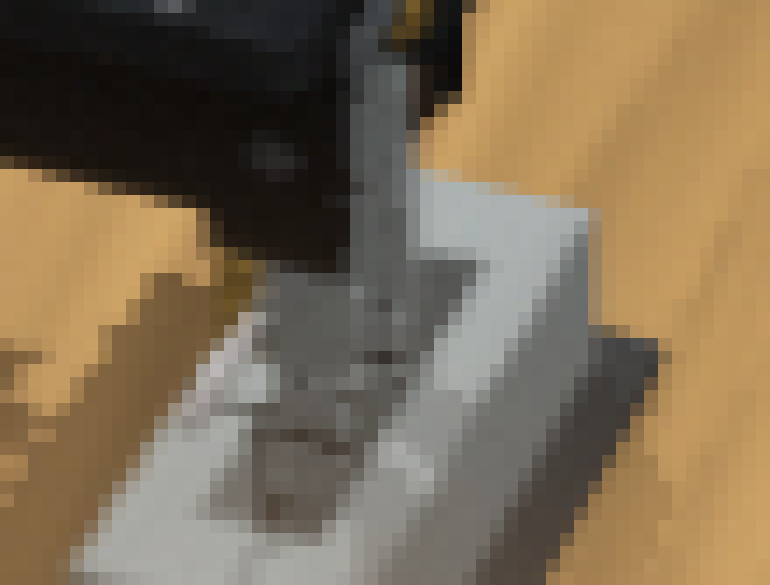

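Run:
```python
from m import *
S=setup();p,T,R=S
f=lambda q:np.array([(q[0]-280+.5)*11,(q[1]-190+.5)*11])
W=34.1; yo=-W/2+28
def pr(x,y,z,dy=0): return f(proj(p,T+R@np.array([x,-(y+yo+dy),67.5-z])/1000))
zs=np.linspace(-10,115,300)
def uat(x,y,v,dy=0):
    q=np.array([pr(x,y,z,dy) for z in zs]);return np.interp(v,q[:,1],q[:,0])
for dy in(-1,-1.3):
  print(dy,'fix',[round(uat(-6,-20,v,dy)) for v in(401,566)],'mov',[round(uat(-6,-20+W-16,v,dy)) for v in(401,566)],'movfront',[round(uat(6,-20+W-16,v,dy)) for v in(280,401,566)],'tab',pr(17.5,-2,29,dy).round(),pr(10,-2,49,dy).round(),'rider',pr(17,3,41,dy).round(),pr(17,-7,41,dy).round())
w=cv2.imread('pics/w11.png').astype(float);g=w.mean(2)
cm=lambda e,i,s:(np.clip(s*e[i-2:i+3],0,None)*np.arange(i-2,i+3)).sum()/np.clip(s*e[i-2:i+3],0,None).sum()
for v in(226,230,234,238,241):
  e=np.gradient(g[v,280:350]);L=np.argmax(e[18:34])+18;Q=np.argmin(e[44:64])+44
  print((v-189.5)*11,round((cm(e,L,1)+.5)*11,1),round((cm(e,Q,-1)+.5)*11,1))
for v in range(196,215):
  r=w[v,285:330];y=r[:,2]-r[:,0];e=np.gradient(y);a,b=np.argmax(e),np.argmin(e)
  if e[a]>6 and a>2 and b<42: print(round((v-189.5)*11),round((5+.5+cm(e,a,1))*11,1),round((5.5+cm(e,b,-1))*11,1),end=' | ')
```

```text
-1 fix [554, 573] mov [288, 267] movfront [279, 261, 236] tab [285.  68.] [272. 266.] rider [197. 121.] [357. 121.]
-1.3 fix [558, 578] mov [293, 272] movfront [284, 266, 242] tab [290.  68.] [277. 266.] rider [202. 121.] [362. 121.]
401.5 289.6 561.7
445.5 283.8 563.8
489.5 280.7 568.1
533.5 274.4 574.7
566.5 272.9 576.1
82 273.1 309.7 | 94 272.5 307.9 | 104 271.9 306.9 | 116 270.0 306.8 | 126 268.5 307.3 | 138 211.9 365.3 | 148 210.3 364.7 | 160 206.0 366.0 | 170 205.4 366.7 | 182 204.0 366.6 | 192 202.0 366.6 | 204 200.7 366.6 | 214 200.7 366.2 | 226 200.9 365.9 | 236 262.4 299.2 | 248 261.4 297.9 | 258 260.1 298.1 |
```

Line level agrees (side view: lines at v≈440 and 357, predicted 440 and 356). The leg edge is on the mark to within about 0.2 mm. The TCP sits 0.4 mm low, so I'll nudge it up and let it settle.

```bash
python3 -m handwheel '[[0.0338,0,0,-0.0002,0],[0.0338,0,0,-0.0004,0],[0.0338,0,0,-0.0004,0],[0.0338,0,0,-0.0004,0],[0.0338,0,0,-0.0004,0],[0.0338,0,0,-0.0004,0],[0.0338,0,0,-0.0004,0],[0.0338,0,0,-0.0004,0]]' 25
python3 - <<'E'
from h import *
o=[]
for i in range(5): snap("wrist","w12.png");o.append(get_obs())
for k in('grip_width','tool_pos','tool_rot','force','wrist_torque'):print(k,np.mean([x[k] for x in o],0))
print(o[-1]['time_s'])
a,_=snap("scene","s12.png")
w=cv2.imread('pics/w12.png');cv2.imwrite('pics/z21.png',np.hstack([cv2.resize(a,(480,300)),cv2.resize(w[:, 160:480],(300,300))]))
E
```

```text
time_s: 13.45
tool_pos: [0.5685, 0.1545, 0.0965]
tool_rot: [180.0, -0.0, -6.6]
force: [0.8, -0.5, -1.1]
grip_width: 0.0341
grip_width 0.03403615138403464
tool_pos [0.56846669 0.15452137 0.09651648]
tool_rot [ 1.79994295e+02 -2.30267330e-04 -6.59828700e+00]
force [-0.07622182  0.30346699 -1.83874031]
wrist_torque [0.03532203 0.02457024 0.02419692]
13.7
```

View pics/z21.png

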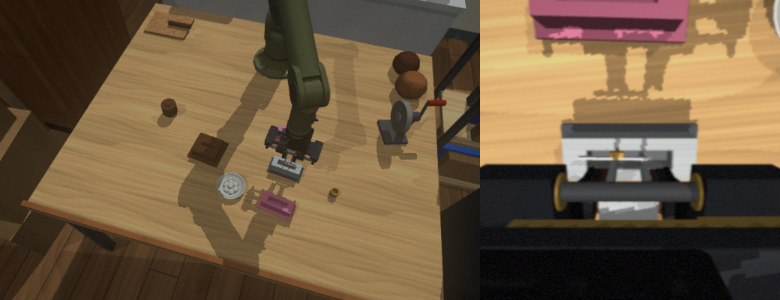

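The tweezers are upright in the grey block's slot. The dish, drum and ferrule are where they started, and the force is steady at roughly the tweezers' weight. Handing in.

```bash
python3 -c "
from cell import sign_off; print(sign_off())"
```

```text
the job is handed in; nothing more can be done
None
```

I lifted the tweezers out of the stand with a 5 N grip, which kept them open. I then lowered both blades into the grey steel block's slot until the line was level with its top. Only then did I squeeze them to the brass mark, and I handed in while holding that at about 13.7 s of the 38 s allowed.

What the last checks showed:
- **Depth:** the TCP height (0.0965 m) puts the line level with the block's top. This takes the tips to have stood on the stand slot's floor when gripped. Before a final 0.4 mm lift, the side view agreed to about 1 mm; that camera cannot resolve finer.
- **Gap:** the width over the scales is 34.0–34.1 mm, which puts the leg's inner face within about 0.2 mm of the mark's middle. The wrist picture gave a rider value of 0 to -0.2 mm. Since it cannot be below 0, that estimate carries a few tenths of a millimetre of error.
- **Hold:** the side force is below 0.5 N and the vertical force is about -1.8 N, roughly the tweezers' weight. The tool is vertical, and the blades are clear of the slot's sides and floor.
- **Other objects:** the dish, drum and ferrule look unmoved.

**Disagreement:** the wrist and fixed cameras differed by about 6 mm in y. I settled this with relative measurements and a correction of about 1.3 mm to the wrist view.

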